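Take the bracelet former off its bayonet stake and put it away

TASK

Take the white bracelet former off the slanting steel stake: turn it anticlockwise, looking at its free end, feeling for the point where its bayonet slots come in line with the stake's cross pin and without forcing the pin, and draw it off the open end. Then lower it gently, upright, over the empty end peg of the wooden stand until it rests on the block, and let go. Do not drop it, and leave the two stored formers, the tray of polishing bars and the brass bangle where they are.

Things in the scene. Friction and masses are not known exactly. Their poses are not given: they have to be found in the camera images.
- stake: Grey cast bench stake, bolted down; foot plate 130 x 110 mm. Origin on the bench straight below the centre of the spigot's shoulder (88 mm up). The spigot leans 32 degrees from vertical, towards the stake's -x.
- spigot_base (a point): Centre of the steel shoulder (48 mm across) on which the former's lower end sits. This point's z is the spigot's axis, pointing to its open end; its y is level. Below the shoulder a 58 mm thick socket, fixed.
- spigot_end (a point): Tip of the spigot's open, domed end, 72 mm from spigot_base along its z (8 mm inside the former at the start). Spigot 30 mm diameter. A fixed steel cross pin, 8 mm thick, sticks out 11 mm on both sides, 18 mm from the shoulder. More than 60 N on pin and spigot (turning with over 1 N m) damages them.
- former_center (a point): Centre of the former: white nylon sleeve, 62 mm diameter, 80 mm long, 33 mm bore (1.5 mm play on the spigot), about 0.2 to 0.3 kg; z is its axis, pointing to its free end; its lower 24 mm has the slots. The free 50 mm are plain, to be gripped. Looking at its free end, it must turn anticlockwise (+z).
- peg_seat (a point): Where the former's centre lies when it stands fully home on the empty peg: 64 mm above the bench, 40 mm above the block's top. Axes as the stand's; z up.
- stand: Fixed wooden stand, block 100 (x) by 280 (y) by 24 mm, origin under its middle. Three upright pegs in a row at y -90 (empty), 0 and +90 mm: 25 mm diameter, domed, tops 57 mm above the block (81 mm above the bench). 4 mm play in the former's bore.
- stored_a: Stored white former, 56 mm diameter, 80 mm tall, origin under it; it stands on the stand's middle or +y peg. Leave it.
- stored_b: Stored white former, 50 mm diameter, 80 mm tall, origin under it; it stands on the stand's middle or +y peg. Leave it.
- parts_tray: Flat metal tray 85 x 110 mm with two bars of polishing compound, 25 mm high; origin under its centre. Leave it.
- bangle: Brass bangle lying flat, 72 mm outside, 22 mm high; origin under its centre. Leave it.
- bayonet (a point): Point on the former's axis, 18 mm from its lower end, level with the pin. Two opposite J-slots: a 12 mm wide entry at the lower end along this point's +x and -x, and from each a leg, 12 to 24 mm from the lower end, running 84 degrees round anticlockwise. The pin starts hidden in the legs, 29 to 63 degrees from the entries; turning brings it against the entry's far side (2 mm past line), where the former draws off.
Not all that is in view belongs to the job. Several things have the shape of the stake; the one meant has the colours described above.

How it is judged:
On the way:
1. the former is drawn clear of the spigot's open end (z of former_center in the frame of spigot_end above 0.041 m), for 0.1 s.
At the end, for the whole second after the job is handed in: The former stands upright and at rest over the empty end peg, its lower end on the block: centre within 7 mm sideways and 4 mm in height of the seat point, tilted less than about 5 degrees; the stored formers have not moved more than 12 mm, nor the tray and the bangle more than 20 mm (horizontal distance between former_center and peg_seat below 0.007 m and z of former_center in the frame of peg_seat between -0.004 and 0.004 m and angle between former_center's own z axis and vertical below 0.08 rad and linear speed of former below 0.02 m/s and distance of each of stored_a, stored_b from where it was at the start of the episode below 0.012 m and distance of each of parts_tray, bangle from where it was at the start of the episode below 0.02 m); the robot touches nothing.
It fails at once if the bayonet pin or spigot is forced: more than 60 N between the former and the stake (contact force between former and stake above 60 N).
It fails at once if the former is pressed or knocked on the stand with more than 60 N (contact force between former and stand above 60 N).
It fails at once if the former is dropped (moves faster than 0.5 m/s out of the fingers) (linear speed of former above 0.5 m/s and contact force between the fingers and former below 0.5 N).
It also fails if it takes over 72 s, if anything falls off the work surface, if the arm or the gripper's body presses on something with over 40 N, if the wrist force passes 120 N, or if a joint passes its speed limit or range.

ROBOT

A 7-joint arm with a two-finger parallel gripper is mounted at the origin on the work surface. World frame = base frame: x ahead of the robot, y to its left, z up, the work surface at z = 0. Lengths are in m, angles in rad, forces in N, time in s.
With the tool pointing down it reaches from about 0.4 to 0.85 m from the base axis. Payload 10.4 kg.
Tool frame: the origin (TCP) lies at the very end of the fingers, on their centre line; the grasp point (between the pads) lies 19 mm behind it; z points along the fingers, y is the line along which they close (so a half turn about z gives the same grasp; the last joint's range is limited). The gripper opens to 87 mm and grips with 3 to 60 N. Pads are 19 mm wide; open, the fingers measure 117 mm over their backs; the gripper's body (75 mm by 190 mm) begins 51 mm behind the grasp point.
Start: joints at [1.14, 0.332, -0.065, 1.46, 0.022, 1.35, -0.088], TCP at [0.248, -0.574, 0.223] pointing down, gripper open.
Joint ranges: [-2.6, 2.6], [-0.5, 2.12], [-1.47, 1.34], [0.16, 2.42], [-1.27, 4.41], [0.06, 2.06], [-2.6, 2.6]. Speed limits (rad/s): [2.22, 2.22, 2.79, 2.79, 3.14, 3.14, 3.14].

INTERFACE

Orientations are given as a unit quaternion [x, y, z, w].
In Python, from bench import * gives the robot as it stands.
- The arm moves only by the tool step_arm, never from a script. Its arguments are lists of equal length, an entry for each row: "delta_pos": the shift along the world's x, y, z in units of 25 mm (1.0 is 25 mm), a list of three; "turn": the turn about the world's z in units of 0.12 rad (1.0 is 0.12 rad). In form: {"delta_pos": [[tx, ty, tz], ...], "turn": [turn, ...]}. A call has 1 to 12 rows; each row shifts and turns the commanded pose from where the row before left it; what a row does not reach is not made up. A row lasts 1/10 s, in which the tool goes at most 50 mm and 8.59 degrees, less where a joint would pass 70% of its speed; a pose out of reach is approached as far as the arm can. A call with a number of a shift or a turn outside -1 to 1 is refused whole. A call with a gripper value outside its range is refused whole. "grip" is the closure, from 0 (fully open) to 1 (shut), set as the call begins (left out, the last holds). The fingers move at their own pace and stop on an object; "newtons" is the grip in N (left out, the last holds). Time passes only in rows, so rows that do not move let the fingers close. It gives the time, the measured TCP pose, the force, the opening and the grip force at its end, in the units of the state.
- read_state(): the state, without advancing time (a new reading comes with each control period).
- camera(name): name is "scene" or "top" or "wrist"; returns a dict with "image" (420x560x3 uint8, red, green, blue), "z_map" (420x560 float32, m along the optical axis (not along the pixel's ray), 0 where there is no reading), "mtx" (3x3 intrinsics, pixels), "dist" ([k1, k2, p1, p2, k3] as OpenCV has them; the pictures are not rectified), "view" (4x4, takes a point from world to camera coordinates). Camera axes: x right, y up, looking along -z (the intrinsics and any distortion apply to the point x, -y, -z); pixel columns grow to the right and rows downward; lengths in m; the calibration is good to about 2 mm. A picture is of the moment at which its call begins.
- close_job(): hands the job in; it is judged then, once.
The state is a dict: "time": time; "joint_positions": joint angles; "joint_vel": joint speeds; "joint_torque": joint torques, N m; "ee_pos": TCP position; "eef_rot": TCP orientation; "ft_force": force on the tool from outside, world axes, zero at the start; "torque": the same for the moment, N m; "width": finger opening in m; "grip_force": force on a finger pad.
Only numpy, scipy, OpenCV 4.12 (cv2) and the standard library are available. Lean on these libraries where they do the work, as an engineer would, in place of code of your own. Each camera call takes 0.05 s, during which the arm holds its last target. There are 200 camera calls.

## Working session

There is one attempt and no reset: what is moved stays moved. The work goes in short steps, Python scripts to look and compute and a tool call to move; the robot and the scene stay as the last step left them, time stands still between calls to the robot, and variables do not carry over. Pictures are saved under pics/ and viewed, at most 10 in all, crops included, and the job is handed in when it is done.

Besides the shell and the picture viewer there is one more tool, called after "Emit:" as a command line: name --pt "numbers of a row" for each row, then --argument value for the rest. step_arm: Moves the arm, as the interface text tells. Shifts and turns lie within -1 to 1; 1 stands for 25 mm of shift or 0.12 rad of turn. Its arguments: {"type":"object","properties":{"delta_pos":{"type":"array"},"turn":{"type":"array"},"grip":{"type":"number"},"newtons":{"type":"number"}},"required":["delta_pos","turn"]}

```bash
mkdir -p pics; cat > h.py <<'E'
import numpy as np, cv2
from bench import *
def save(c,n): cv2.imwrite(f'pics/{n}.png',cv2.cvtColor(c['image'],cv2.COLOR_RGB2BGR))
def ray(c,uv):
    p=cv2.undistortPoints(np.array([[uv]],float),c['mtx'],np.array(c['dist']))[0,0]
    V=np.array(c['view']);R=V[:3,:3];o=-R.T@V[:3,3]
    return o,R.T@np.array([p[0],-p[1],-1.])
def onz(c,uv,z):
    o,d=ray(c,uv);return o+d*(z-o[2])/d[2]
def pt(c,uv):
    o,d=ray(c,uv);return o+d*float(c['z_map'][int(uv[1]),int(uv[0])])
def cloud(c):
    h,w=c['z_map'].shape;u,v=np.meshgrid(np.arange(w),np.arange(h))
    p=cv2.undistortPoints(np.stack([u,v],-1).reshape(-1,1,2).astype(float),c['mtx'],np.array(c['dist'])).reshape(h,w,2)
    V=np.array(c['view']);R=V[:3,:3];o=-R.T@V[:3,3]
    d=np.dstack([p[...,0],-p[...,1],-np.ones((h,w))])*c['z_map'][...,None]
    return d@R+o
E
python3 - <<'E'
from h import *
import pickle
for n in ('scene','top'):
    c=camera(n);save(c,n);pickle.dump(c,open(n+'.pkl','wb'));print(n,np.linalg.inv(c['view']).round(2).tolist())
s=read_state();print({k:np.round(v,3).tolist() for k,v in s.items()})
E
```

```text
scene [[0.86, -0.41, 0.3, 0.82], [0.51, 0.7, -0.5, -0.41], [-0.01, 0.58, 0.81, 0.85], [0.0, 0.0, 0.0, 1.0]]
top [[0.01, 0.99, -0.13, 0.4], [-1.0, 0.01, -0.01, -0.0], [-0.01, 0.13, 0.99, 1.34], [0.0, 0.0, 0.0, 1.0]]
{'time': 0.1, 'joint_positions': [1.14, 0.333, -0.065, 1.461, 0.022, 1.35, -0.089], 'joint_vel': [0.002, -0.002, 0.0, -0.002, -0.0, 0.001, -0.001], 'joint_torque': [0.001, -62.455, 0.024, -39.072, -0.062, 0.037, 0.0], 'ee_pos': [0.248, -0.573, 0.222], 'eef_rot': [0.979, 0.202, -0.0, -0.001], 'ft_force': [1.401, 0.246, -0.261], 'torque': [0.002, -0.069, -0.014], 'grip_force': 0.0, 'width': 0.087}
```

View pics/scene.png

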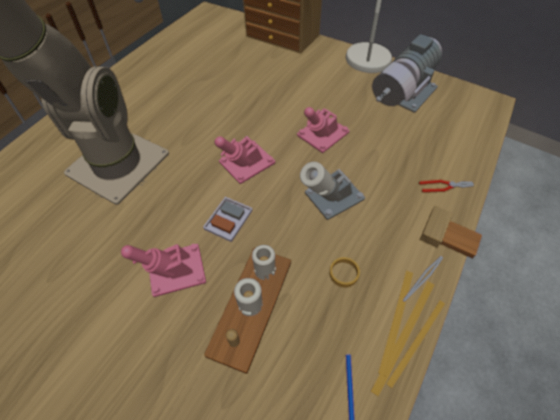

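View pics/top.png

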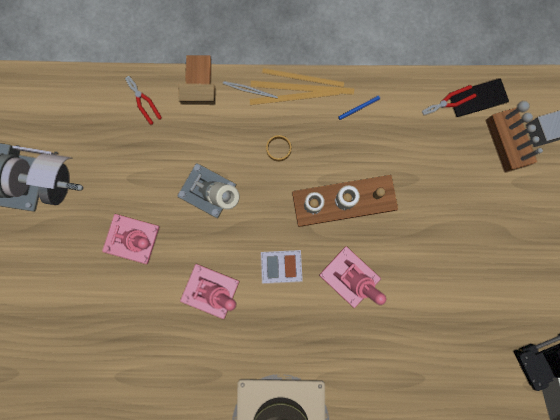

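The scene shows four stake-shaped things. In the top view they are the grey one (210,190) with a white former, and pink ones at (131,238), (210,290) and (352,278). The grey one fits the description, since it is grey with a white sleeve. The stand is at (345,200) with its empty peg at (380,193). Next I'll measure and crop.

```bash
python3 - <<'E'
from h import *
import pickle
out={}
S=pickle.load(open('scene.pkl','rb'));T=pickle.load(open('top.pkl','rb'))
a=cv2.resize(T['image'][150:230,165:255],(450,400),interpolation=2);b=cv2.resize(S['image'][145:225,290:380],(450,400)[:2],interpolation=2)
cv2.imwrite('pics/crop.png',cv2.cvtColor(np.hstack([a,b])[:, :800],cv2.COLOR_RGB2BGR))
for n,c in(('S',S),('T',T)):
    P=cloud(c);hsv=cv2.cvtColor(c['image'],cv2.COLOR_RGB2HSV)
    g=onz(T,(210,190),0.05)
    near=np.hypot(P[...,0]-g[0],P[...,1]-g[1])<.13
    w=near&(hsv[...,1]<60)&(hsv[...,2]>140)&(P[...,2]>.06)
    Q=P[w];print(n,'white',w.sum(),Q.mean(0).round(3),Q.min(0).round(3),Q.max(0).round(3))
    pl=near&(hsv[...,1]>40)&(hsv[...,0]>95)&(hsv[...,0]<125)&(P[...,2]<.03)&(P[...,2]>0.003)
    r=cv2.minAreaRect(P[pl][:,:2].astype(np.float32)*1000);print(' plate',pl.sum(),r,'z',np.median(P[pl][:,2]).round(4))
    out[n]=Q
    pegs=(P[...,2]>.078)&(P[...,2]<.12)
    # stand
    wd=(hsv[...,1]>90)&(P[...,2]>.017)&(P[...,2]<.03)&(P[...,0]>.2)&(P[...,0]<.75)&(P[...,1]<.0)&(P[...,1]>-.4)
    m=wd.astype(np.uint8);nl,l,st,ce=cv2.connectedComponentsWithStats(m);i=1+st[1:,4].argmax()
    r=cv2.minAreaRect(P[l==i][:,:2].astype(np.float32)*1000);print(' stand',st[i],r,'z',np.median(P[l==i][:,2]).round(4))
pg=onz(T,(380,192),.081);print('peg top guess',pg,pt(T,(380,192)))
P=cloud(T)
m=(P[...,2]>.055)&(P[...,2]<.13)&(P[...,1]<-.0)&(P[...,1]>-.4)&(P[...,0]>.3)&(P[...,0]<.7)
nl,l,st,ce=cv2.connectedComponentsWithStats(m.astype(np.uint8))
for i in range(1,nl):
    if st[i,4]>15:print('comp',ce[i].round(1),st[i,4],P[l==i].mean(0).round(3),P[l==i].max(0).round(3),P[l==i].min(0).round(3))
pickle.dump(out,open('q.pkl','wb'))
E
```

```text
S white 326 [0.587 0.139 0.154] [0.555 0.112 0.088] [0.622 0.165 0.172]
 plate 0 ((0.0, 0.0), (0.0, 0.0), 0.0) z nan
 stand [ 204  253   88  120 3613] ((598.4813232421875, -169.89707946777344), (101.2418212890625, 280.7681884765625), 10.137500762939453) z 0.0239
T white 439 [0.589 0.152 0.147] [0.555 0.114 0.07 ] [0.652 0.247 0.173]
 plate 9 ((620.236083984375, 245.39027404785156), (103.3430404663086, 59.46788024902344), 1.1736292839050293) z 0.013
 stand [ 292  175  106   51 2636] ((598.2283325195312, -169.66433715820312), (100.39080810546875, 279.3287048339844), 10.208396911621094) z 0.0233
peg top guess [ 0.61152333 -0.25546384  0.081     ] [ 0.61145812 -0.25538504  0.08139138]
comp [347.5 196.5] 409 [ 0.597 -0.168  0.092] [ 0.626 -0.142  0.108] [ 0.57  -0.198  0.055]
comp [379.5 192.1] 76 [ 0.612 -0.256  0.074] [ 0.624 -0.246  0.086] [ 0.602 -0.268  0.056]
comp [313.9 202.1] 305 [ 0.581 -0.081  0.091] [ 0.607 -0.057  0.11 ] [ 0.557 -0.106  0.055]
comp [358.3 281.8] 709 [ 0.377 -0.195  0.087] [ 0.427 -0.147  0.129] [ 0.331 -0.238  0.055]
  return _methods._mean(a, axis=axis, dtype=dtype,
  ret = ret.dtype.type(ret / rcount)
```

View pics/crop.png

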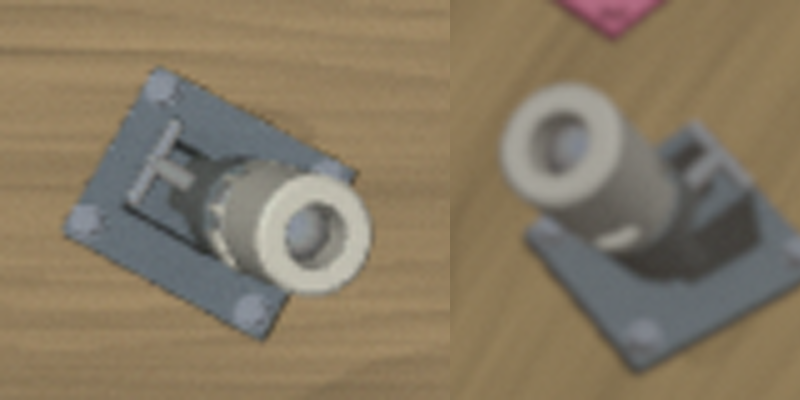

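The crop confirms the grey stake with the white sleeve. The free-end ring centre is at about crop (313,233) and the plate corners are (155,68), (355,175), (262,340) and (65,232).

```bash
python3 - <<'E'
from h import *
import pickle
from scipy.optimize import least_squares
T=pickle.load(open('top.pkl','rb'));S=pickle.load(open('scene.pkl','rb'))
f=lambda u,v:(165+(u-2.5)/5,150+(v-2.5)/5)
C=[onz(T,f(*p),.012)[:2] for p in((155,68),(355,175),(262,340),(65,232))]
for i in range(4): 
    d=C[(i+1)%4]-C[i];print('edge',np.linalg.norm(d).round(4),np.degrees(np.arctan2(d[1],d[0])).round(1))
print('plate c',np.mean(C,0))
print('end T',onz(T,f(314,233),.1558))
print('end S',onz(S,(290+(559-452)/5,145+(145-2)/5),.1558))
Q=pickle.load(open('q.pkl','rb'))
for n in'ST':
    P=Q[n];P=P[(P[:,2]>.09)&(P[:,1]<.2)&(P[:,2]<.17)]
    def axis(x): return np.array([np.sin(.5585)*np.cos(x[2]),np.sin(.5585)*np.sin(x[2]),np.cos(.5585)])
    def res(x):
        a=axis(x);d=P-[x[0],x[1],.1558];t=d@a;r=np.linalg.norm(d-np.outer(t,a),axis=1)
        return np.where(np.abs(t)<.004,t, np.where(t<0,r-.031,t))
    s=least_squares(res,[.585,.137,-2.0],loss='soft_l1',f_scale=.002);print(n,s.x,np.degrees(s.x[2]),s.cost,len(P))
E
```

```text
edge 0.129 -117.6
edge 0.106 152.2
edge 0.1267 62.0
edge 0.1053 -26.5
plate c [0.62257627 0.21555251]
end T [0.58428004 0.13926085 0.1558    ]
end S [0.58430665 0.136201   0.1558    ]
S [ 0.57542864  0.14279969 -2.05412704] -117.69280977369316 0.0006040066816584881 315
T [ 0.60016047  0.13300466 -1.96864419] -112.79500323575203 0.0016806385490186044 403
```

Position fits the given sizes: plate about 128x106 mm, lean azimuth about -118°, free end at (0.584, 0.138, 0.156). Now I'll approach.

Emit:
step_arm --pt "0.3 0.6 0.4" --pt "0.45 0.95 0.4" --pt "0.45 0.95 0.4" --pt "0.45 0.95 0.4" --pt "0.45 0.95 0" --pt "0.45 0.95 0" --pt "0.45 0.95 0" --pt "0.45 0.95 0" --pt "0.45 0.95 0" --pt "0.45 0.95 0" --pt "0.45 0.95 0" --pt "0.45 0.95 0" --turn '[0.1,0.1,0.1,0.1,0.1,0.1,0.1,0.1,0.1,0.1,0.1,0.1]' --grip 0

```text
time: 1.3
ee_pos: [0.3796, -0.2954, 0.2631]
eef_rot: [0.962, 0.273, -0.0, 0.0]
ft_force: [0.4, -0.7, -0.2]
width: 0.0868
grip_force: 0.0
```

Emit:
step_arm --pt "0.45 0.95 0" --pt "0.45 0.95 0" --pt "0.45 0.95 0" --pt "0.45 0.95 0" --pt "0.45 0.95 0" --pt "0.45 0.95 0" --pt "0.45 0.95 0" --pt "0.45 0.95 0" --pt "0.45 0.95 0" --pt "0.45 0.95 0" --pt "0.45 0.95 0" --pt "0.45 0.95 0" --turn '[0.1,0.1,0.1,0.1,0.1,0.1,0.1,0.1,0.1,0.1,0.1,0.1]'

```text
time: 2.5
ee_pos: [0.5139, -0.0105, 0.2632]
eef_rot: [0.94, 0.342, 0.0, 0.0]
ft_force: [-0.8, -0.2, -1.2]
width: 0.087
grip_force: 0.0
```

Emit:
step_arm --pt "0.43 0.91 0" --pt "0.43 0.91 0" --pt "0.43 0.91 0" --pt "0.43 0.91 0" --pt "0.43 0.91 0" --pt "0.43 0.91 0" --pt "0.2 0.5 0" --pt "0 0 0" --pt "0 0 0" --turn '[0.13,0.13,0.13,0.13,0.13,0.13,0.1,0,0]'

```text
time: 3.4
ee_pos: [0.5832, 0.136, 0.2627]
eef_rot: [0.921, 0.39, -0.0, 0.0]
ft_force: [1.9, -0.6, -0.4]
width: 0.0869
grip_force: 0.0
```

```bash
python3 - <<'E'
from h import *
import pickle
c=camera('wrist');save(c,'w1');pickle.dump(c,open('w1.pkl','wb'))
s=read_state();print(s['ee_pos'],s['eef_rot'],s['joint_positions'],np.linalg.inv(c['view']).round(3)[:3])
E
```

```text
[0.58337694 0.13531208 0.2627275 ] [ 9.21026815e-01  3.89498805e-01 -1.65160012e-04  5.10472818e-04] [ 0.25167528  0.33544777 -0.70944403  1.44243114  0.21891427  1.44400925
 -1.22838674] [[ 0.719  0.666  0.2    0.638]
 [-0.695  0.688  0.209  0.193]
 [ 0.001 -0.289  0.957  0.425]]
```

View pics/w1.png

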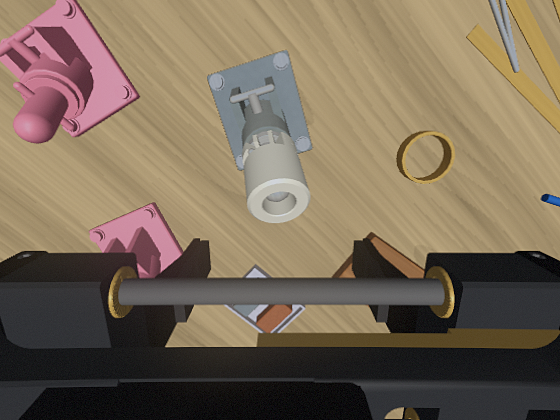

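The wrist view shows the former's face ring centred at about (277,203), with plate corners near (208,77), (289,52) and (313,148).

```bash
python3 - <<'E'
from h import *
import pickle
c=pickle.load(open('w1.pkl','rb'));P=cloud(c)
a=np.array([-.247,-.469,.848])
# face pixels: white, high
hsv=cv2.cvtColor(c['image'],cv2.COLOR_RGB2HSV)
end=np.array([.584,.138,.1558])
d=P-end;m=(np.abs(d@a)<.006)&(np.linalg.norm(d,axis=2)<.045)&(hsv[...,2]>150)
n,l,st,ce=cv2.connectedComponentsWithStats(m.astype(np.uint8));i=1+st[1:,4].argmax()
cn=max(cv2.findContours((l==i).astype(np.uint8),0,1)[0],key=len);e=cv2.fitEllipse(cn);print(e,st[i])
Q=P[l==i];k=Q.mean(0);w,v=np.linalg.eigh(np.cov((Q-k).T));nn=v[:,0]*np.sign(v[2,0]);print('face mean',k,'normal',nn,'tilt',np.degrees(np.arccos(nn[2])),'az',np.degrees(np.arctan2(nn[1],nn[0])))
print('ray end',onz(c,e[0],.1558))
A=[onz(c,p,.012)[:2] for p in((208,77),(289,52),(313,148))]
for p,q in((0,1),(1,2)):
    g=A[q]-A[p];print(np.linalg.norm(g),np.degrees(np.arctan2(g[1],g[0])))
E
```

```text
((277.917724609375, 199.3017578125), (44.78331756591797, 62.71563720703125), 79.10555267333984) [ 247  176   63   47 1746]
face mean [0.5852837  0.14236439 0.15720243] normal [-0.23983619 -0.45747406  0.8562687 ] tilt 31.099820689159664 az -117.66630748949173
ray end [0.58499991 0.14202407 0.1558    ]
0.10876245966254759 -28.48732941740023
0.12438754512659832 -117.98014720592487
```

Emit:
step_arm --pt "0.16 0.35 -0.5" --pt "0.15 0.35 -0.8" --pt "0 0 -0.9" --pt "0 0 -0.9" --pt "0 0 -0.9" --pt "0 0 -0.8" --pt "0 0 -0.7" --pt "0 0 -0.38" --pt "0 0 0" --pt "0 0 0" --turn '[0,0,0,0,0,0,0,0,0,0]'

```text
time: 4.45
ee_pos: [0.5916, 0.154, 0.116]
eef_rot: [0.921, 0.39, 0.0, 0.0]
ft_force: [-1.0, 0.5, 0.1]
width: 0.0867
grip_force: 0.0
```

Emit:
step_arm --pt "0 0 0" --pt "0 0 0" --pt "0 0 0" --pt "0 0 0" --pt "0 0 0" --pt "0 0 0" --pt "0 0 0" --pt "0 0 0" --turn '[0,0,0,0,0,0,0,0]' --grip 1 --newtons 10

```text
time: 5.25
ee_pos: [0.5916, 0.1539, 0.1159]
eef_rot: [0.921, 0.39, 0.0, 0.0]
ft_force: [0.1, -1.2, 5.7]
width: 0.0663
grip_force: 9.5
```

```bash
cat > s.py <<'E'
from h import *
s=read_state();q=s['eef_rot'];print('t',round(s['time'],2),'pos',np.round(s['ee_pos'],4),'closing deg',round(2*np.degrees(np.arctan2(q[1],q[0]))-90,1),'F',np.round(s['ft_force'],1),'M',np.round(s['torque'],3),'w',round(s['width'],4),'g',round(s['grip_force'],1),'j',np.round(s['joint_positions'],2))
E
python3 s.py
```

```text
t 5.25 pos [0.5916 0.1539 0.1159] closing deg -44.1 F [ 0.1 -1.2  5.7] M [-0.212  0.225  0.088] w 0.0663 g 9.5 j [ 0.2   0.47 -0.68  1.6   0.31  1.19 -1.32]
```

Emit:
step_arm --pt "0 0 0" --pt "0 0 0" --pt "0 0 0" --pt "0 0 0" --pt "0 0 0" --turn '[0.4,0.4,0.4,0.4,0.4]'

```text
time: 5.75
ee_pos: [0.592, 0.1538, 0.1157]
eef_rot: [0.867, 0.498, 0.001, 0.0]
ft_force: [2.6, -1.0, 2.3]
width: 0.0624
grip_force: 9.8
```

```bash
python3 s.py
```

```text
t 5.75 pos [0.592  0.1538 0.1157] closing deg -30.3 F [ 2.6 -1.   2.3] M [-0.248 -0.651 -0.194] w 0.0624 g 9.8 j [ 0.23  0.48 -0.72  1.6   0.34  1.19 -1.09]
```

Emit:
step_arm --pt "0 0 0" --pt "0 0 0" --pt "0 0 0" --pt "0 0 0" --pt "0 0 0" --pt "0 0 0" --turn '[0.4,0.4,0.4,0.4,0.4,0.4]'

```text
time: 6.35
ee_pos: [0.5923, 0.1541, 0.1161]
eef_rot: [0.787, 0.617, 0.001, 0.0]
ft_force: [2.4, 1.2, 3.7]
width: 0.0631
grip_force: 10.5
```

```bash
python3 s.py
```

```text
t 6.35 pos [0.5923 0.1541 0.1161] closing deg -13.8 F [2.4 1.2 3.7] M [-0.152 -0.755 -0.63 ] w 0.0631 g 10.5 j [ 0.27  0.5  -0.78  1.59  0.37  1.2  -0.82]
```

Emit:
step_arm --pt "0 0 0" --pt "0 0 0" --pt "0 0 0" --pt "0 0 0" --pt "0 0 0" --pt "0 0 0" --pt "0 0 0" --pt "0 0 0" --pt "0 0 0" --pt "0 0 0" --turn '[0,0,0,-0.6,-0.8,-0.8,-0.8,-0.8,-0.6,0]' --grip 0.1

```text
time: 7.35
ee_pos: [0.5912, 0.1541, 0.1154]
eef_rot: [0.921, 0.389, -0.0, 0.0]
ft_force: [-0.1, -1.0, -0.7]
width: 0.078
grip_force: 0.0
```

Emit:
step_arm --pt "0 0 0" --pt "0 0 0" --pt "0 0 0" --pt "0 0 0" --pt "0 0 0" --pt "0 0 0" --turn '[0,0,0,0,0,0]' --grip 1 --newtons 10

```text
time: 7.95
ee_pos: [0.5913, 0.154, 0.1155]
eef_rot: [0.921, 0.39, -0.0, -0.0]
ft_force: [-1.1, 0.9, -1.5]
width: 0.066
grip_force: 9.1
```

```bash
python3 s.py
```

```text
t 7.95 pos [0.5913 0.154  0.1155] closing deg -44.1 F [-1.1  0.9 -1.5] M [ 0.001  0.089 -0.01 ] w 0.066 g 9.1 j [ 0.2   0.47 -0.68  1.6   0.31  1.19 -1.32]
```

Emit:
step_arm --pt "0 0 0" --pt "0 0 0" --pt "0 0 0" --turn '[0.4,0.4,0.4]'

```text
time: 8.25
ee_pos: [0.5916, 0.154, 0.1157]
eef_rot: [0.89, 0.456, 0.0, 0.0]
ft_force: [0.4, -0.0, -0.3]
width: 0.0635
grip_force: 9.5
```

```bash
python3 s.py
```

```text
t 8.25 pos [0.5916 0.154  0.1157] closing deg -35.7 F [ 0.4 -0.  -0.3] M [-0.116 -0.191 -0.099] w 0.0635 g 9.5 j [ 0.22  0.48 -0.71  1.6   0.33  1.19 -1.18]
```

Emit:
step_arm --pt "0 0 0" --pt "0 0 0" --pt "0 0 0" --turn '[0.4,0.4,0.4]'

```text
time: 8.55
ee_pos: [0.5923, 0.1536, 0.1161]
eef_rot: [0.855, 0.519, 0.001, 0.001]
ft_force: [1.5, -0.9, 2.7]
width: 0.0617
grip_force: 9.9
```

```bash
python3 s.py
```

```text
t 8.55 pos [0.5923 0.1536 0.1161] closing deg -27.5 F [ 1.5 -0.9  2.7] M [-0.208 -0.533 -0.232] w 0.0617 g 9.9 j [ 0.24  0.48 -0.73  1.6   0.34  1.19 -1.05]
```

Emit:
step_arm --pt "0 0 0" --pt "0 0 0" --pt "0 0 0" --turn '[0.4,0.4,0.4]'

```text
time: 8.85
ee_pos: [0.5925, 0.154, 0.1164]
eef_rot: [0.815, 0.579, 0.001, 0.001]
ft_force: [0.6, 0.2, 2.0]
width: 0.0619
grip_force: 10.1
```

```bash
cat >> s.py <<'E'
print('Ma',round(float(np.array([-.247,-.469,.848])@s['torque']),3),'Fa',round(float(np.array([-.247,-.469,.848])@s['ft_force']),1))
E
python3 s.py; python3 - <<'E'
from h import *
import pickle
c=camera('wrist');pickle.dump(c,open('w2.pkl','wb'));save(c,'w2')
T=camera('scene')
cv2.imwrite('pics/c2.png',cv2.cvtColor(np.hstack([cv2.resize(c['image'][120:420,130:430],(400,400)),cv2.resize(T['image'][145:225,290:370],(400,400),interpolation=2)]),cv2.COLOR_RGB2BGR))
E
```

```text
t 8.85 pos [0.5925 0.154  0.1164] closing deg -19.3 F [0.6 0.2 2. ] M [-0.08  -0.556 -0.454] w 0.0619 g 10.1 j [ 0.25  0.49 -0.76  1.6   0.36  1.2  -0.91]
Ma -0.104 Fa 1.5
```

View pics/c2.png

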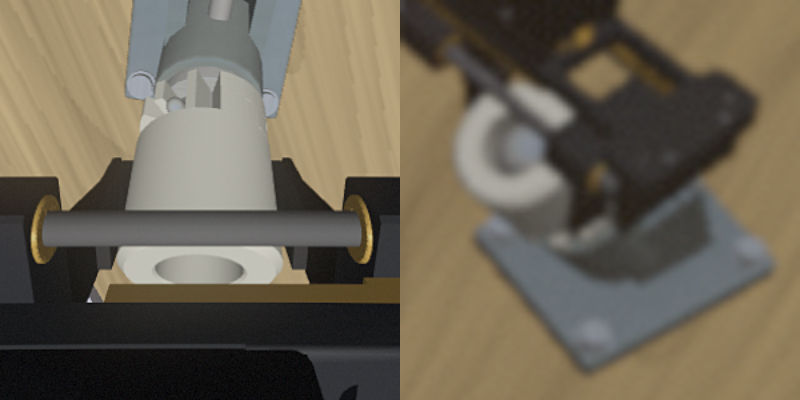

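The slots show in this view: the entry is at crop (208,88) and the pin's round end is to its left at (175,103). The entry moves left with the turn, so about 30° remains. Turning on.

Emit:
step_arm --pt "0 0 0" --pt "0 0 0" --pt "0 0 0" --turn '[0.4,0.4,0.4]'

```text
time: 9.25
ee_pos: [0.5922, 0.1542, 0.1163]
eef_rot: [0.772, 0.635, 0.001, 0.0]
ft_force: [0.8, 2.8, 2.3]
width: 0.0638
grip_force: 10.9
```

```bash
python3 s.py
```

```text
t 9.25 pos [0.5922 0.1542 0.1163] closing deg -11.1 F [0.8 2.8 2.3] M [ 0.057 -0.93  -0.675] w 0.0638 g 10.9 j [ 0.27  0.5  -0.79  1.59  0.37  1.2  -0.78]
Ma -0.151 Fa 0.4
```

Emit:
step_arm --pt "0 0 0" --pt "0 0 0" --pt "0 0 0" --pt "0 0 0" --pt "0 0 0" --pt "0 0 0" --pt "0 0 0" --pt "0 0 0" --pt "0 0 0" --pt "0 0 0" --turn '[0,0,0,-0.6,-0.8,-0.8,-0.8,-0.8,-0.8,0]' --grip 0.1

```text
time: 10.25
ee_pos: [0.5912, 0.1539, 0.1154]
eef_rot: [0.916, 0.4, -0.0, 0.0]
ft_force: [0.3, 0.1, 0.7]
width: 0.0787
grip_force: 0.0
```

Emit:
step_arm --pt "0 0 0" --pt "0 0 0" --pt "0 0 0" --pt "0 0 0" --pt "0 0 0" --pt "0 0 0" --turn '[0,0,0,0,0,0]' --grip 1 --newtons 10

```text
time: 10.85
ee_pos: [0.5913, 0.154, 0.1155]
eef_rot: [0.916, 0.401, -0.0, -0.0]
ft_force: [-1.5, 0.4, 0.1]
width: 0.0653
grip_force: 9.3
```

Emit:
step_arm --pt "0 0 0" --pt "0 0 0" --pt "0 0 0" --turn '[0.4,0.4,0.4]'

```text
time: 11.15
ee_pos: [0.5917, 0.154, 0.1157]
eef_rot: [0.884, 0.467, 0.0, 0.0]
ft_force: [0.8, -0.6, 0.3]
width: 0.063
grip_force: 9.6
```

```bash
python3 s.py; python3 - <<'E'
from h import *
import pickle
c=camera('wrist');w2=pickle.load(open('w2.pkl','rb'))
f=lambda i:cv2.resize(i[160:235,190:390],(800,300),interpolation=2)
cv2.imwrite('pics/c3.png',cv2.cvtColor(np.vstack([f(w2['image']),f(c['image'])]),cv2.COLOR_RGB2BGR))
E
```

```text
t 11.15 pos [0.5917 0.154  0.1157] closing deg -34.3 F [ 0.8 -0.6  0.3] M [-0.073 -0.3   -0.112] w 0.063 g 9.6 j [ 0.22  0.48 -0.71  1.6   0.33  1.19 -1.16]
Ma 0.064 Fa 0.3
```

View pics/c3.png

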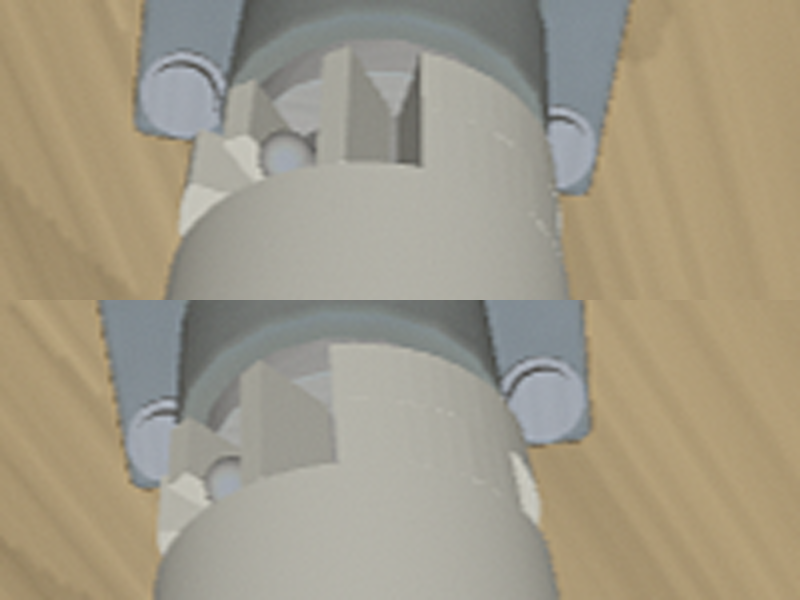

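The pin's round end is now at bottom crop (225,480), touching the post at (255,430), and a gap lies to the right. To read slot angles, I'll unwrap the sleeve surface from the first picture, the previous one and the current one.

```bash
python3 - <<'E'
from h import *
import pickle
c=camera('wrist');pickle.dump(c,open('w3.pkl','wb'))
az=np.radians(-117.8);a=np.array([np.sin(.5585)*np.cos(az),np.sin(.5585)*np.sin(az),np.cos(.5585)])
end=np.array([.585,.141,.156]);base=end-.08*a
y=np.cross([0,0,1],a);y/=np.linalg.norm(y);x=np.cross(y,a) # x,y,a
x=np.cross(y,a)
rows=[]
for n in('w1','w2','w3'):
    c=pickle.load(open(n+'.pkl','rb'));V=np.array(c['view'])
    ph=np.radians(np.linspace(-100,100,800));t=np.linspace(-.004,.034,190)
    up=-np.array([a[0]*a[2],a[1]*a[2],a[2]**2-1])  # upper-back side dir
    up/=np.linalg.norm(up);lv=np.cross(a,up)
    PH,Tt=np.meshgrid(ph,t)
    X=base+Tt[...,None]*a+.031*(np.cos(PH)[...,None]*up+np.sin(PH)[...,None]*lv)
    Xc=X.reshape(-1,3)@V[:3,:3].T+V[:3,3];Xc=Xc*[1,-1,-1]
    uv=cv2.projectPoints(Xc,np.zeros(3),np.zeros(3),c['mtx'],np.array(c['dist']))[0].reshape(190,800,2).astype(np.float32)
    im=cv2.remap(c['image'],uv[...,0],uv[...,1],1)
    for k in range(0,800,80): cv2.putText(im,str(int(-100+k/4)),(k,12),0,.4,(255,0,0));im[15:20,k]=255
    rows.append(im)
cv2.imwrite('pics/unw.png',cv2.cvtColor(np.vstack(rows),cv2.COLOR_RGB2BGR))
E
```

```text
(no output)
```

View pics/unw.png

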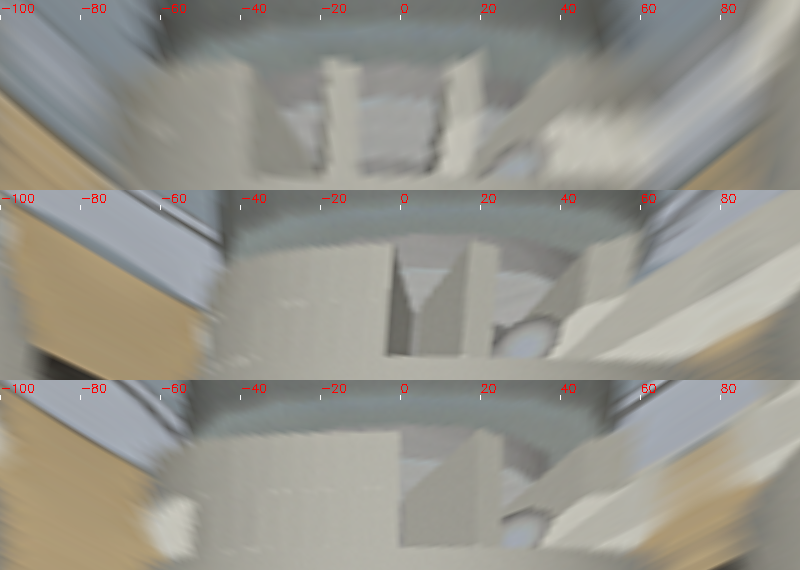

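Angles round the axis, read from the unwrapped pictures:
- The sleeve has turned +37° since the start.
- The 12 mm entry was at -11..+12° and is now at about 25..48°.
- The pin is at about 31°, against the post at 18..25°, which is the entry's far side.

That matches the described alignment. Next I'll align the pads, firm the grip and draw a little way, watching the force.

Emit:
step_arm --pt "0 0 0" --pt "0 0 0" --pt "0 0 0" --turn '[0.3,0.3,0.3]'

```text
time: 11.55
ee_pos: [0.5923, 0.1534, 0.1161]
eef_rot: [0.859, 0.513, 0.001, 0.001]
ft_force: [1.1, -1.9, 3.2]
width: 0.0622
grip_force: 10.0
```

```bash
python3 s.py
```

```text
t 11.55 pos [0.5923 0.1534 0.1161] closing deg -28.3 F [ 1.1 -1.9  3.2] M [-0.407 -0.463 -0.28 ] w 0.0622 g 10.0 j [ 0.23  0.48 -0.73  1.6   0.34  1.19 -1.06]
Ma 0.08 Fa 3.3
```

Emit:
step_arm --pt "0 0 0" --pt "0 0 0" --pt "0 0 0" --pt "-0.05 -0.1 0.17" --pt "-0.05 -0.1 0.17" --pt "-0.05 -0.1 0.17" --pt "0 0 0" --turn '[0,0,0,0,0,0,0]' --grip 1 --newtons 22

```text
time: 12.25
ee_pos: [0.5878, 0.1471, 0.1286]
eef_rot: [0.858, 0.513, 0.001, -0.0]
ft_force: [3.6, -0.9, 0.2]
width: 0.0618
grip_force: 21.9
```

```bash
python3 s.py
```

```text
t 12.25 pos [0.5878 0.1471 0.1286] closing deg -28.3 F [ 3.6 -0.9  0.2] M [ 0.174 -0.768 -0.12 ] w 0.0618 g 21.9 j [ 0.25  0.46 -0.74  1.6   0.32  1.21 -1.04]
Ma 0.215 Fa -0.3
```

Emit:
step_arm --pt "-0.05 -0.09 0.17" --pt "-0.07 -0.14 0.25" --pt "-0.07 -0.14 0.25" --pt "-0.07 -0.14 0.25" --pt "-0.05 -0.09 0.17" --turn '[0,0,0,0,0]'

```text
time: 12.75
ee_pos: [0.5794, 0.1309, 0.1561]
eef_rot: [0.858, 0.513, -0.0, 0.0]
ft_force: [-0.1, -0.6, -2.8]
width: 0.062
grip_force: 21.8
```

```bash
python3 s.py
```

```text
t 12.75 pos [0.5794 0.1309 0.1561] closing deg -28.3 F [-0.1 -0.6 -2.8] M [-0.033 -0.04   0.009] w 0.062 g 21.8 j [ 0.3   0.41 -0.75  1.6   0.29  1.25 -1.  ]
Ma 0.034 Fa -2.0
```

Emit:
step_arm --pt "-0.07 -0.14 0.25" --pt "-0.07 -0.14 0.25" --pt "-0.07 -0.14 0.25" --pt "-0.07 -0.14 0.25" --pt "-0.07 -0.14 0.25" --pt "-0.07 -0.14 0.25" --pt "-0.07 -0.14 0.25" --pt "-0.07 -0.14 0.25" --pt "0 0 0" --pt "0 0 0" --turn '[0,0,0,0,0,0,0,0,0,0]'

```text
time: 13.75
ee_pos: [0.5659, 0.1034, 0.2057]
eef_rot: [0.858, 0.513, 0.0, 0.0]
ft_force: [-1.2, -0.7, -2.9]
width: 0.0618
grip_force: 21.8
```

```bash
python3 s.py; python3 - <<'E'
from h import *
import pickle
c=camera('wrist');pickle.dump(c,open('w4.pkl','wb'));s=camera('scene')
cv2.imwrite('pics/c4.png',cv2.cvtColor(np.hstack([cv2.resize(c['image'],(400,300)),cv2.resize(s['image'][80:260,220:460],(400,300),interpolation=2)]),cv2.COLOR_RGB2BGR))
E
```

```text
t 13.75 pos [0.5659 0.1034 0.2057] closing deg -28.3 F [-1.2 -0.7 -2.9] M [-0.016 -0.102  0.035] w 0.0618 g 21.8 j [ 0.37  0.32 -0.76  1.59  0.23  1.32 -0.92]
Ma 0.081 Fa -1.8
```

View pics/c4.png

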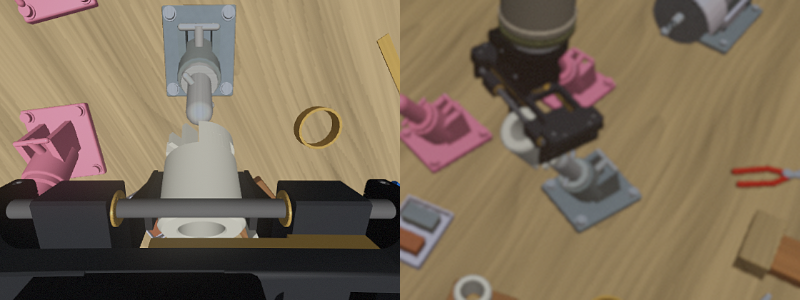

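The former is off the stake and in the fingers: the bare spigot is visible at left (200,100), and the former hangs tilted at (200,180). Next I'll measure the tilt in the grip.

```bash
cat > tilt.py <<'E'
from h import *
from scipy.optimize import least_squares
def tilt(c,s,t0=.558):
    P=cloud(c);q=s['eef_rot'];az=2*np.arctan2(q[1],q[0])-np.pi  # h dir: closing-90deg
    h=np.array([np.cos(az),np.sin(az),0]);g=np.array(s['ee_pos'])+[0,0,.019];y=np.array([-h[1],h[0],0])
    hsv=cv2.cvtColor(c['image'],cv2.COLOR_RGB2HSV)
    d=P-g;m=(np.linalg.norm(d,axis=2)<.075)&(hsv[...,1]<45)&(hsv[...,2]>120)&(np.abs(d@y)<.033)&(c['z_map']>0)
    n,l,st,_=cv2.connectedComponentsWithStats(m.astype(np.uint8));D=d[l==1+st[1:,4].argmax()]
    def res(x):
        a=np.sin(x[0])*h+[0,0,np.cos(x[0])];b=np.cross(y,a);e=D-b*x[1]-y*x[2];t=e@a
        r=np.linalg.norm(e-np.outer(t,a),axis=1)
        return np.minimum(np.minimum(np.abs(r-.031),np.abs(t-x[3])),.01)
    f=min((least_squares(res,[t,0,0,.025],x_scale=[.1,.003,.003,.003],diff_step=1e-4,loss='soft_l1',f_scale=.002) for t in (t0,t0-.2,t0+.2)),key=lambda f:f.cost)
    print('tilt deg',np.degrees(f.x[0]).round(1),'off',f.x[1:].round(4),'rms',np.sqrt((f.fun**2).mean()).round(4),len(D),'h az',np.degrees(az).round(1));return f.x
E
python3 - <<'E'
from tilt import *
import pickle
tilt(pickle.load(open('w4.pkl','rb')),read_state())
E
```

```text
tilt deg 31.6 off [ 0.0047 -0.0001  0.0255] rms 0.0018 9788 h az -118.3
```

Emit:
step_arm --pt "0.03 -0.4 0.2" --pt "0.08 -0.8 0" --pt "0.08 -0.9 0" --pt "0.08 -0.9 0" --pt "0.08 -0.9 0" --pt "0.08 -0.9 0" --pt "0.08 -0.9 0" --pt "0.08 -0.9 0" --pt "0.08 -0.9 0" --pt "0.08 -0.9 0" --pt "0.08 -0.9 0" --pt "0.08 -0.9 0" --turn '[0,0,0,0,0,0,0,0,0,0,0,0]'

```text
time: 15.05
ee_pos: [0.5884, -0.1533, 0.2107]
eef_rot: [0.858, 0.513, -0.0, 0.0]
ft_force: [0.1, -0.1, -2.9]
width: 0.0614
grip_force: 21.8
```

Emit:
step_arm --pt "0.08 -0.9 0" --pt "0.08 -0.9 0" --pt "0.08 -0.9 0" --pt "0.08 -0.9 0" --pt "0.08 -0.7 0" --pt "0.08 -0.4 0" --pt "0 0 0" --pt "0 0 0" --pt "0 0 0" --turn '[0,0,0,0,0,0,0,0,0]'

```text
time: 15.95
ee_pos: [0.601, -0.2674, 0.2108]
eef_rot: [0.858, 0.514, 0.0, -0.0]
ft_force: [-0.2, -0.5, -2.9]
width: 0.0615
grip_force: 21.8
```

```bash
python3 s.py; python3 - <<'E'
from tilt import *
import pickle
c=camera('wrist');pickle.dump(c,open('w5.pkl','wb'));save(c,'w5');tilt(c,read_state())
E
```

```text
t 15.95 pos [ 0.601  -0.2674  0.2108] closing deg -28.2 F [-0.2 -0.5 -2.9] M [-0.019 -0.104 -0.025] w 0.0615 g 21.8 j [ 0.76  0.47 -0.58  1.36  0.25  1.39 -0.31]
Ma 0.033 Fa -2.2
tilt deg 31.6 off [ 0.0047 -0.0004  0.0362] rms 0.0015 9781 h az -118.2
```

View pics/w5.png

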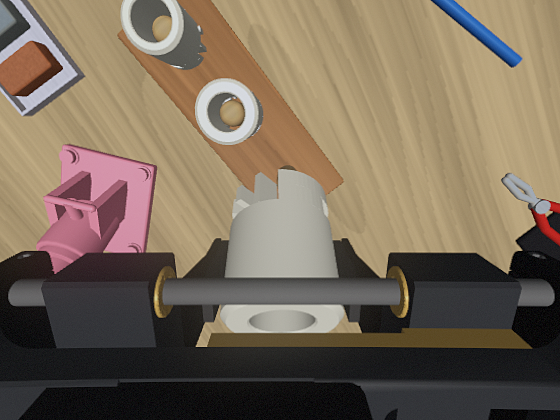

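The former hides the peg. The stored formers' rings are visible at (228,110) and (160,22), so I'll extrapolate the peg from those and read the former's lower edge at about (300,173).

```bash
python3 - <<'E'
from h import *
import pickle
c=pickle.load(open('w5.pkl','rb'));s=read_state();P=cloud(c);hsv=cv2.cvtColor(c['image'],cv2.COLOR_RGB2HSV)
m=((np.abs(P[...,2]-.104)<.006)&(hsv[...,1]<60)&(hsv[...,2]>140)).astype(np.uint8)
n,l,st,ce=cv2.connectedComponentsWithStats(m)
cs=[]
for i in range(1,n):
    if st[i,4]>300:
        cn=max(cv2.findContours((l==i).astype(np.uint8),0,1)[0],key=len);e=cv2.minEnclosingCircle(cn);Q=P[l==i]
        f=cv2.fitEllipse(cn);p=onz(c,f[0],.104);print(st[i],f[0],np.round(f[1],1),p.round(4),Q[:,2].mean().round(4));cs.append(p)
az=np.radians(-118.2);t=np.radians(31.6);h=np.array([np.cos(az),np.sin(az),0]);a=np.sin(t)*h+[0,0,np.cos(t)]
g=np.array(s['ee_pos'])+[0,0,.019]
for v in range(166,184,2): print(v,((P[v,300]-g)@a).round(4),P[v,300].round(3))
for v in range(305,336,3): print(v,((P[v,283 if v>330 else 240]-g)@a).round(4))
w=(hsv[...,1]>90)&(np.abs(P[...,2]-.024)<.005)&(hsv[...,0]<20)
n,l,st,ce=cv2.connectedComponentsWithStats(w.astype(np.uint8));i=1+st[1:,4].argmax()
print('corner',P[170:190,325:345][l[170:190,325:345]==i].round(3)[[0,-1]],np.argwhere(l==i)[:,1].max(), [P[y,x].round(4) for y,x in np.argwhere(l==i) if x==np.argwhere(l==i)[:,1].max()])
E
```

```text
[ 120    0   64   55 1434] (151.95542907714844, 21.758159637451172) [54.5 63.3] [ 0.5819 -0.0839  0.104 ] 0.1029
[ 195   78   63   67 2116] (226.01417541503906, 111.40239715576172) [61.3 66.4] [ 0.5987 -0.1695  0.104 ] 0.1033
166 -0.189 [ 0.633 -0.256  0.023]
168 -0.1875 [ 0.632 -0.258  0.024]
170 -0.1862 [ 0.631 -0.26   0.024]
172 -0.0533 [ 0.634 -0.23   0.197]
174 -0.052 [ 0.633 -0.231  0.198]
176 -0.049 [ 0.633 -0.231  0.201]
178 -0.048 [ 0.632 -0.232  0.202]
180 -0.0462 [ 0.632 -0.233  0.203]
182 -0.044 [ 0.631 -0.234  0.205]
305 0.0262
308 0.0272
311 0.0266
314 0.0269
317 0.0266
320 0.0264
323 0.0268
326 0.0269
329 0.0268
332 0.0255
335 0.0536
corner [[ 0.657 -0.275  0.023]
 [ 0.656 -0.301  0.021]] 342 [array([ 0.6709, -0.2947,  0.0216]), array([ 0.6704, -0.2958,  0.0216]), array([ 0.6697, -0.2966,  0.0228]), array([ 0.6693, -0.2979,  0.0222])]
```

Peg at (0.6144, -0.2582): the middle ring (0.5987, -0.1695) agrees with the stand's centre. The former is held 53.5 mm above its lower end at 31.6° tilt. I'll lower the bore about 15 mm over the peg's dome while it is still tilted.

Emit:
step_arm --pt "0.06 -0.25 -0.3" --pt "0 -0.26 -0.6" --pt "0 0 -0.7" --pt "0 0 -0.7" --pt "0 0 -0.6" --pt "0 0 -0.5" --pt "0 0 -0.3" --pt "0 0 0" --turn '[0,0,0,0,0,0,0,0]'

```text
time: 16.8
ee_pos: [0.6016, -0.2817, 0.1168]
eef_rot: [0.858, 0.513, -0.0, -0.001]
ft_force: [-0.8, 0.6, -2.2]
width: 0.0616
grip_force: 21.8
```

Emit:
step_arm --pt "0 0 -0.2" --pt "0 0 -0.2" --pt "0 0 -0.2" --pt "0 0 -0.2" --pt "0 0 0" --turn '[0,0,0,0,0]'

```text
time: 17.3
ee_pos: [0.6017, -0.2817, 0.0972]
eef_rot: [0.858, 0.513, -0.0, -0.0]
ft_force: [0.5, -0.2, -1.8]
width: 0.0616
grip_force: 21.8
```

```bash
python3 s.py
```

```text
t 17.3 pos [ 0.6017 -0.2817  0.0972] closing deg -28.3 F [ 0.5 -0.2 -1.8] M [-0.032 -0.036 -0.023] w 0.0616 g 21.8 j [ 0.76  0.57 -0.55  1.47  0.31  1.19 -0.32]
Ma 0.005 Fa -1.6
```

Emit:
step_arm --pt "0 0 0" --pt "0 0 0" --pt "0.06 0.1 0" --pt "0.06 0.1 0" --pt "0.06 0.11 0" --pt "0.06 0.11 0" --pt "0.06 0.11 0" --pt "0 0 0" --turn '[0,0,0,0,0,0,0,0]' --grip 1 --newtons 10

```text
time: 18.1
ee_pos: [0.6099, -0.268, 0.0982]
eef_rot: [0.858, 0.513, 0.0, 0.0]
ft_force: [-1.5, -1.3, -2.1]
width: 0.0619
grip_force: 10.0
```

```bash
python3 s.py;python3 - <<'E'
from tilt import *
import pickle
c=camera('wrist');pickle.dump(c,open('w6.pkl','wb'));tilt(c,read_state(),.4)
E
```

```text
t 18.1 pos [ 0.6099 -0.268   0.0982] closing deg -28.2 F [-1.5 -1.3 -2.1] M [-0.333  0.211  0.026] w 0.0619 g 10.0 j [ 0.74  0.57 -0.55  1.46  0.31  1.2  -0.35]
Ma 0.005 Fa -0.8
tilt deg 18.4 off [ 0.0037 -0.0004  0.0244] rms 0.0014 8571 h az -118.2
```

Emit:
step_arm --pt "0.04 0.07 0" --pt "0.04 0.07 0" --pt "0.04 0.07 -0.1" --pt "0.04 0.07 -0.1" --pt "0 0 -0.1" --pt "0 0 0" --turn '[0,0,0,0,0,0]'

```text
time: 18.75
ee_pos: [0.6136, -0.2612, 0.0899]
eef_rot: [0.858, 0.513, 0.0, -0.0]
ft_force: [0.0, -0.9, -3.5]
width: 0.0614
grip_force: 10.0
```

```bash
python3 s.py;python3 - <<'E'
from tilt import *
tilt(camera('wrist'),read_state(),.2)
E
```

```text
t 18.75 pos [ 0.6136 -0.2612  0.0899] closing deg -28.3 F [ 0.  -0.9 -3.5] M [-0.358  0.121  0.012] w 0.0614 g 10.0 j [ 0.73  0.58 -0.55  1.47  0.32  1.18 -0.36]
Ma 0.042 Fa -2.6
tilt deg 10.9 off [ 0.0041 -0.0005  0.0247] rms 0.0014 7528 h az -118.3
```

Emit:
step_arm --pt "0.04 0.07 -0.1" --pt "0.04 0.07 -0.1" --pt "0.03 0.06 -0.1" --pt "0.02 0.04 -0.1" --pt "0 0 -0.1" --pt "0 0 0" --turn '[0,0,0,0,0,0]'

```text
time: 19.4
ee_pos: [0.6168, -0.2552, 0.0775]
eef_rot: [0.858, 0.513, 0.0, -0.0]
ft_force: [-1.1, -1.8, -3.6]
width: 0.0616
grip_force: 10.0
```

```bash
python3 s.py;python3 - <<'E'
from tilt import *
tilt(camera('wrist'),read_state(),.05)
E
```

```text
t 19.4 pos [ 0.6168 -0.2552  0.0775] closing deg -28.3 F [-1.1 -1.8 -3.6] M [-0.354  0.168 -0.036] w 0.0616 g 10.0 j [ 0.72  0.59 -0.55  1.47  0.32  1.16 -0.38]
Ma -0.022 Fa -2.0
tilt deg 4.9 off [ 0.0047 -0.0005  0.0243] rms 0.0015 6021 h az -118.3
```

Emit:
step_arm --pt "0.02 0.03 -0.1" --pt "0.02 0.03 -0.1" --pt "0 0 -0.1" --pt "0 0 -0.1" --pt "0 0 -0.1" --pt "0 0 0" --turn '[0,0,0,0,0,0]'

```text
time: 20.05
ee_pos: [0.6177, -0.2539, 0.065]
eef_rot: [0.858, 0.513, -0.0, -0.0]
ft_force: [-1.8, -2.1, -3.7]
width: 0.0617
grip_force: 10.0
```

```bash
python3 s.py;python3 - <<'E'
from tilt import *
tilt(camera('wrist'),read_state(),.05)
E
```

```text
t 20.05 pos [ 0.6177 -0.2539  0.065 ] closing deg -28.3 F [-1.8 -2.1 -3.7] M [-0.519  0.219  0.039] w 0.0617 g 10.0 j [ 0.71  0.61 -0.54  1.48  0.33  1.14 -0.39]
Ma 0.058 Fa -1.7
tilt deg 3.6 off [ 0.0049 -0.0005  0.0242] rms 0.0015 5392 h az -118.3
```

Emit:
step_arm --pt "0 0 -0.05" --pt "0 0 -0.05" --pt "0 0 -0.05" --pt "0 0 0" --turn '[0,0,0,0]'

```text
time: 20.5
ee_pos: [0.618, -0.254, 0.0618]
eef_rot: [0.858, 0.513, 0.0, 0.0]
ft_force: [-1.5, -2.5, -1.6]
width: 0.0617
grip_force: 10.0
```

```bash
python3 s.py
```

```text
t 20.5 pos [ 0.618  -0.254   0.0618] closing deg -28.3 F [-1.5 -2.5 -1.6] M [-0.63   0.307  0.012] w 0.0617 g 10.0 j [ 0.71  0.61 -0.54  1.48  0.33  1.14 -0.39]
Ma 0.021 Fa 0.2
```

Emit:
step_arm --pt "0 0 -0.04" --pt "0 0 -0.04" --pt "0 0 0" --turn '[0,0,0]'

```text
time: 20.8
ee_pos: [0.6188, -0.2528, 0.0607]
eef_rot: [0.858, 0.513, 0.001, 0.0]
ft_force: [-1.1, 1.5, 4.5]
width: 0.0617
grip_force: 10.0
```

```bash
python3 s.py;python3 - <<'E'
from tilt import *
tilt(camera('wrist'),read_state(),.05)
E
```

```text
t 20.8 pos [ 0.6188 -0.2528  0.0607] closing deg -28.2 F [-1.1  1.5  4.5] M [ 0.337  0.495 -0.024] w 0.0617 g 10.0 j [ 0.71  0.61 -0.54  1.48  0.33  1.14 -0.39]
Ma -0.336 Fa 3.4
tilt deg 1.1 off [ 0.0048 -0.0004  0.0246] rms 0.0015 4061 h az -118.2
```

It has landed: upward force 4.5 N at TCP z 0.0607, where 0.0607 was expected, with 1.1° tilt. I'll let go and rise.

Emit:
step_arm --pt "0 0 0" --pt "0 0 0" --pt "0 0 0" --pt "0 0 0" --pt "0 0 0" --pt "0 0 0" --pt "0 0 0" --pt "0 0 0" --turn '[0,0,0,0,0,0,0,0]' --grip 0

```text
time: 21.65
ee_pos: [0.6179, -0.254, 0.0598]
eef_rot: [0.858, 0.513, 0.0, 0.0]
ft_force: [0.6, -0.5, -0.3]
width: 0.087
grip_force: 0.0
```

Emit:
step_arm --pt "0 0 0.3" --pt "0 0 0.5" --pt "0 0 0.7" --pt "0 0 0.8" --pt "0 0 0.8" --pt "0 0 0.8" --pt "0 0 0.8" --pt "0 0 0.6" --pt "0 0 0" --pt "0 0 0" --turn '[0,0,0,0,0,0,0,0,0,0]'

```text
time: 22.65
ee_pos: [0.6179, -0.254, 0.1924]
eef_rot: [0.858, 0.513, 0.0, 0.0]
ft_force: [-0.0, -0.1, -0.5]
width: 0.0871
grip_force: 0.0
```

```bash
python3 s.py;python3 - <<'E'
from h import *
c=camera('wrist');s=camera('scene');P=cloud(c);hsv=cv2.cvtColor(c['image'],cv2.COLOR_RGB2HSV)
cv2.imwrite('pics/c7.png',cv2.cvtColor(np.hstack([cv2.resize(c['image'],(400,300)),cv2.resize(s['image'][200:380,180:420],(400,300),interpolation=2)]),cv2.COLOR_RGB2BGR))
m=((np.abs(P[...,2]-.104)<.006)&(hsv[...,1]<60)&(hsv[...,2]>140)).astype(np.uint8)
n,l,st,ce=cv2.connectedComponentsWithStats(m)
for i in range(1,n):
    if st[i,4]>300:
        cn=max(cv2.findContours((l==i).astype(np.uint8),0,1)[0],key=len);f=cv2.fitEllipse(cn);Q=P[l==i];k=Q.mean(0);v=np.linalg.eigh(np.cov((Q-k).T))[1][:,0];print(st[i],onz(c,f[0],.104).round(4),Q[:,2].mean().round(4),'tilt',np.degrees(np.arccos(abs(v[2]))).round(1))
E
```

```text
t 22.65 pos [ 0.6179 -0.254   0.1924] closing deg -28.3 F [-0.  -0.1 -0.5] M [-0.021 -0.039 -0.014] w 0.0871 g 0.0 j [ 0.72  0.5  -0.57  1.35  0.27  1.36 -0.34]
Ma 0.011 Fa -0.4
[ 101    4   66   74 2126] [ 0.5832 -0.0819  0.104 ] 0.103 tilt 0.7
[ 180  102   67   68 2293] [ 0.5991 -0.1693  0.104 ] 0.1031 tilt 0.3
[ 247  178   68   65 2451] [ 0.6177 -0.2535  0.104 ] 0.1032 tilt 0.3
```

View pics/c7.png

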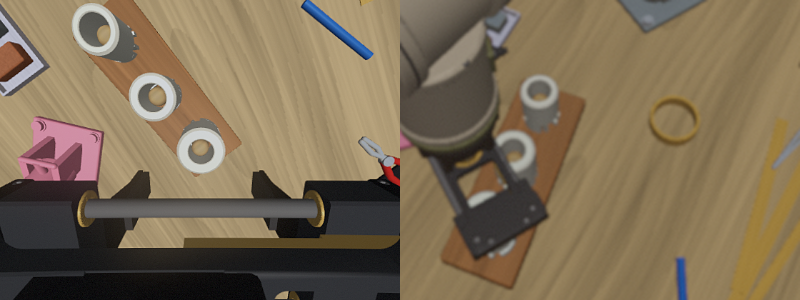

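All three formers stand level with their tops at 0.103 m. Ours, at left-view (202,148), is upright over the end peg, which shows inside its bore. The play on the peg limits the sideways error to 4 mm, and the gripper is clear. Handing in.

```bash
python3 -c "
from bench import *
print(close_job())"
```

```text
the job is handed in; nothing more can be done
None
```

I drew the white former off the stake without forcing the pin and set it upright on the empty end peg. I let go and handed in the job at about 23 s; `close_job()` returned no verdict.

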